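# Draw the plug gauge half out of its bore and present it

### The job

Fold both flaps of the carton outwards until they lean well back past upright, then take the plug gauge by its handle and draw it straight up, without wrenching it against the block, halfway out of the bore in the metal block (about 30 mm), so that its measuring surface can be inspected. Finish while still holding it there, steady and in line with the bore: never pull it right out, do not lift the block with it, and leave the things lying around the carton alone.

Things in the scene. Friction and masses are not known exactly. Their poses are not given: they have to be found in the camera images.
- carton_mouth (a point): Centre of the open top of a brown cardboard carton fixed to the bench, 132 mm above the bench (level with the wall tops). The carton is 190 mm along its own x, 184 mm along its own y, walls and floor 4 mm thick; its axes are this point's axes (x away from the robot at yaw 0, y left, z up). Two flaps are hinged on the two long-x rims (at its +y and -y sides) and stand ajar at the start (0.6 to 1.2 rad); two end flaps are folded down outside (within 8 mm of the end walls).
- flap_left (a joint): Opening angle (rad) of the flap on the carton's +y rim: 0 lies level over the carton pointing inwards, 1.57 upright, 2.6 the stop, leaning outwards and down. 4 mm card, 184 mm long, reaching 72 mm from its hinge. The crease is stiff (about 0.04 N m of friction): it stays where it is left and yields to about 1 N at the edge.
- flap_right (a joint): The same for the flap on the carton's -y rim: also 0 level inwards, 1.57 upright, 2.6 at the stop.
- flap_left_edge (a point): Middle of the free edge of the +y flap, 72 mm from its hinge.
- flap_right_edge (a point): Middle of the free edge of the -y flap, 72 mm from its hinge.
- flap_left_hinge (a point): Middle of the hinge line of the +y flap, on the rim 132 mm above the bench; the line runs along the carton's x.
- flap_right_hinge (a point): Middle of the hinge line of the -y flap, on the rim 132 mm above the bench; the line runs along the carton's x.
- bore_mouth (a point): Centre of the mouth of the vertical bore in the top face of an aluminium block, 74 x 74 x 68 mm, 0.95 kg, standing loose on the carton's floor (top face 72 mm above the bench, its sides square to the carton to within 0.2 rad). The blind bore is 23 mm wide and 63 mm deep. z is the bore's axis, up.
- gauge_handle (a point): Centre of the handle of a steel plug gauge, about 0.22 kg, standing in the bore: a dark upright round handle 25 mm in diameter and 46 mm long, its top 8 mm below the carton's rim at the start. z is the gauge's axis, up. Below the handle are a flange 34 mm wide and 6 mm thick that rests on the block (from 29 to 23 mm below this point), then the plug, 22 mm in diameter and 60 mm long, which slides freely in the bore with 1 mm of play; let go, it drops back.
- gauge_tip (a point): Centre of the plug's lower end face, 89 mm below the handle's centre; 60 mm below the bore's mouth when the gauge is seated, 30 mm below it when half out. z is the gauge's axis.
- gauge: The whole plug gauge; origin at the plug's lower end, z up along its axis.
- block: The aluminium block with the bore; origin at the centre of its underside, z up.
- barrel_mid (a point): Bystander, to be left alone: middle of a black lens barrel (a tube 48 mm across, 50 mm high) standing on the bench to the left of the carton.
- case_mid (a point): Bystander, to be left alone: middle of a clear plastic case 70 x 50 x 28 mm on the bench to the right of the carton.
- driver: Bystander, to be left alone: a screwdriver 170 mm long lying on the bench beyond the carton.
Things that resemble listed ones, but are neither listed nor needed, are in the scene too. Several things have the shape of the block; the one meant has the colours described above. There is more than one size of the gauge; the job needs the smaller.

How it is judged:
On the way, in this order (a step that is already met when the one before it is completed fails the run):
1. both flaps are folded back past upright, the gauge still seated (value of joint each of flap_left, flap_right above 1.68 rad and z of gauge_tip in the frame of bore_mouth below -0.055 m), for 0.2 s.
2. the gripper holds the gauge and has begun to draw it out (contact force between the fingers and gauge above 2 N and z of gauge_tip in the frame of bore_mouth above -0.05 m), for 0.1 s.
At the end, for the whole second after the job is handed in: Both flaps lean back past upright (over 1.65 rad); the gripper holds the gauge with its tip 20 to 40 mm below the bore's mouth (20 to 40 mm drawn out), upright and in line with the bore within 0.06 rad, still (under 10 mm/s), the block standing on the carton's floor (value of joint each of flap_left, flap_right above 1.65 rad and contact force between the fingers and gauge above 2 N and z of gauge_tip in the frame of bore_mouth between -0.04 and -0.02 m and horizontal distance between gauge_tip and bore_mouth below 0.004 m and angle between the z axis of gauge and the z axis of block, either way round below 0.06 rad and angle between gauge's own z axis and vertical below 0.06 rad and linear speed of gauge below 0.01 m/s and z of bore_mouth in the frame of carton_mouth between -0.064 and -0.056 m); the arm keeps its last pose, push and grip.
It fails at once if the plug is pulled right out of the bore (z of gauge_tip in the frame of bore_mouth above -0.004 m).
It fails at once if the block is lifted with the gauge (z of bore_mouth in the frame of carton_mouth above -0.05 m).
It fails at once if the gauge is wrenched against the block (over 60 N) (contact force between gauge and block above 60 N).
It fails at once if a bystander is pushed away or knocked over (distance of any of barrel_mid, case_mid, driver from where it was at the start of the episode above 0.03 m).
It also fails if it takes over 54 s, if anything falls off the work surface, if the arm or the gripper's body presses on something with over 40 N, if the wrist force passes 120 N, or if a joint passes its speed limit or range.

### The arm

A 7-joint arm with a two-finger parallel gripper is mounted at the origin on the work surface. World frame = base frame: x ahead of the robot, y to its left, z up, the work surface at z = 0. Lengths are in m, angles in rad, forces in N, time in s.
With the tool pointing down it reaches from about 0.425 to 0.925 m from the base axis. Payload 6.8 kg.
Tool frame: the origin (TCP) lies at the very end of the fingers, on their centre line; the grasp point (between the pads) lies 19 mm behind it (r.grip_point_offset is the distance from the TCP to the grasp point, in m); z points along the fingers, y is the line along which they close (so a half turn about z gives the same grasp; the last joint's range is limited). The gripper opens to 85 mm and grips with 20 to 120 N. Pads are 22 mm wide; open, the fingers measure 114 mm over their backs; the gripper's body (76 mm by 85 mm) begins 54 mm behind the grasp point. The pads swing forward as they close: fully open they stand 13 mm farther back than shut.
Start: joints at [-0.108, 0.477, 0.022, 1.555, -0.011, 1.109, -0.083], TCP at [0.675, 0, 0.231] pointing down, gripper open.
Joint ranges: [-2.96, 2.96], [-0.34, 2.1], [-1.41, 1.46], [0.24, 2.44], [-1.37, 4.51], [0.17, 1.92], [-2.96, 2.96]. Speed limits (rad/s): [2.39, 2.39, 3.14, 3.14, 3.14, 3.14, 3.14].

### API

Orientations are given as a rotation vector (axis times angle).
In Python, from bench import status, eyes, r gives the robot as it stands.
- The arm moves only by the shell command python3 -m crank 'ROWS' [OPENING] [FORCE]. ROWS is JSON, a list of rows, each a list of 6 numbers: the shift along the tool's x, y, z normalised to -1 to 1, where 1 is 0.02 m, then the turn, a rotation vector about the tool's x, y, z normalised to -1 to 1, where 1 is 45 degrees. A call has 1 to 12 rows; each row shifts and turns the commanded pose from where the row before left it, along the tool's axes as they then stand; what a row does not reach is not made up. A row lasts 1/10 s, in which the tool goes at most 50 mm and 8.59 degrees, less where a joint would pass 70% of its speed; a pose out of reach is approached as far as the arm can. A call with a number of a shift or a turn outside -1 to 1 is refused whole. A call with a gripper value outside its range is refused whole. OPENING is the opening, from 0 (shut) to 1 (fully open), set as the call begins (- or left out, the last holds). The fingers move at their own pace and stop on an object; FORCE is the grip in N (left out, the last holds). Time passes only in rows, so rows that do not move let the fingers close. It gives the time, the measured TCP pose, the force, the opening and the grip force at its end, in the units of the state.
- status.get_obs(): the state, without advancing time (a new reading comes with each control period).
- eyes.grab_frame(name): name is "scene" or "side" or "wrist"; returns a dict with "image" (400x640x3 uint8, red, green, blue), "depth" (400x640 float32, m along the optical axis (not along the pixel's ray), 0 where there is no reading), "fovy" (degrees; the focal length in pixels is half the picture's height over the tangent of half this angle, whatever the lens; pixels are square), "cx", "cy" (the principal point, pixels), "k1" (the pictures are not rectified: a ray, as slopes to the right and down, at radius r is drawn at 1 + k1 r^2 times it, then the intrinsics apply), "world_to_cam" (4x4, takes a point from world to camera coordinates). Camera axes: x right, y up, looking along -z (the intrinsics and any distortion apply to the point x, -y, -z); pixel columns grow to the right and rows downward; lengths in m; the calibration is good to about 2 mm. A picture is of the moment at which its call begins.
- r.hand_in(): hands the job in; it is judged then, once.
The state is a dict: "clock": time; "joints": joint angles; "qvel": joint speeds; "tau": joint torques, N m; "tcp_pos": TCP position; "orientation": TCP orientation; "contact_force": force on the tool from outside, world axes, zero at the start; "moment": the same for the moment, N m; "grip_width": finger opening in m; "gripper_force": force on a finger pad.
Only numpy, scipy, OpenCV 4.12 (cv2) and the standard library are available. Lean on these libraries where they do the work, as an engineer would, in place of code of your own. Each camera call takes 0.05 s, during which the arm holds its last target. There are 200 camera calls.

## Working session

There is one attempt and no reset: what is moved stays moved. The work goes in short steps, Python scripts to look and compute and a shell command to move; the robot and the scene stay as the last step left them, time stands still between calls to the robot, and variables do not carry over. Pictures are saved under pics/ and viewed, at most 10 in all, crops included, and the job is handed in when it is done.

```bash
mkdir -p pics; ls
cat > h.py <<'E'
import numpy as np, cv2
from scipy.spatial.transform import Rotation as R
from bench import status, eyes, r
def cloud(f):
    d=f["depth"]; H,W=d.shape; fl=H/2/np.tan(np.radians(f["fovy"])/2)
    K=np.array([[fl,0,f["cx"]],[0,fl,f["cy"]],[0,0,1.]])
    uv=np.stack(np.meshgrid(np.arange(W),np.arange(H)),-1).reshape(-1,1,2).astype(float)
    s=cv2.undistortPoints(uv,K,np.array([f["k1"],0,0,0.])).reshape(H,W,2)
    pc=np.stack([s[...,0]*d,-s[...,1]*d,-d,np.ones_like(d)],-1)
    P=(pc@np.linalg.inv(f["world_to_cam"]).T)[...,:3]
    P[d<=0]=np.nan
    return P
def save(f,n): cv2.imwrite("pics/"+n,f["image"][...,::-1])
E
python3 - <<'E'
from h import *
import pickle
for n in ("scene","side","wrist"):
    f=eyes.grab_frame(n); save(f,n+"0.png"); pickle.dump(f,open(n+"0.pkl","wb"))
    print(n,np.linalg.inv(f["world_to_cam"])[:3,3])
a=cv2.imread("pics/scene0.png");b=cv2.imread("pics/side0.png");c=cv2.imread("pics/wrist0.png")
print(status.get_obs())
E
```

```text
pics
scene [1.46937425 0.08927855 0.95304699]
side [0.32771904 1.08253559 0.83516145]
wrist [0.67417482 0.06812149 0.37220223]
{'clock': 0.15, 'joints': array([-0.10810722,  0.47766956,  0.02237015,  1.55619283, -0.01150358,
        1.10929242, -0.08308874]), 'qvel': array([-0.00038686, -0.00127991,  0.0018286 , -0.00289503,  0.00118462,
        0.0015962 , -0.00134183]), 'tau': array([ 1.55385478e-03, -5.96924365e+01,  1.60940632e+00, -2.81490952e+01,
        1.26662746e-02,  6.56643446e-03,  5.58682734e-05]), 'tcp_pos': array([ 6.74556221e-01, -1.36291881e-05,  2.30523028e-01]), 'orientation': array([-2.22076543e+00, -2.22079682e+00,  1.70876810e-03]), 'contact_force': array([ 0.23740382, -0.88897115,  0.56504362]), 'moment': array([ 0.0294313 , -0.03831129,  0.00020022]), 'gripper_force': 0.0, 'grip_width': 0.08526661407276029}
```

View pics/scene0.png

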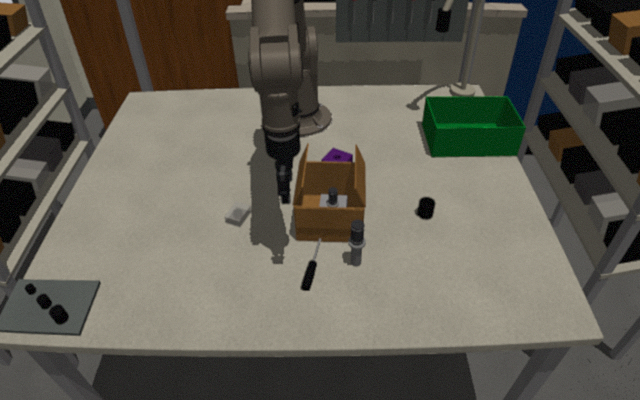

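View pics/wrist0.png

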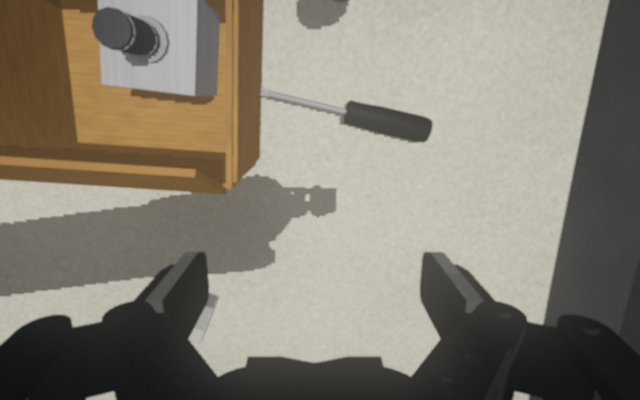

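The scene view shows the carton near (330,200) with the gauge handle at (333,195). The big gauge at (357,240), driver and barrel lie outside it. In the wrist view the handle's top is at about (115,28).

Run:
```python
from h import *
import pickle
out=[];P={}
for n in ("scene","side","wrist"):
    f=pickle.load(open(n+"0.pkl","rb")); p=cloud(f); P[n]=(p,f["image"])
    hsv=cv2.cvtColor(f["image"],cv2.COLOR_RGB2HSV)
    br=(hsv[...,0]>8)&(hsv[...,0]<20)&(hsv[...,1]>120)&np.isfinite(p[...,0])
    near=(np.abs(p[...,0]-.7)<.25)&(np.abs(p[...,1]-.12)<.22)&(p[...,2]<.25)&(p[...,2]>-.01)
    q=p[br&near]
    print(n,len(q))
    if len(q)==0: continue
    print(np.nanpercentile(q,[1,50,99],axis=0).round(3).tolist())
    out.append(q)
    # rim top
    t=q[np.abs(q[:,2]-.132)<.004]; print(' rim',len(t), t.min(0).round(3),t.max(0).round(3), cv2.minAreaRect(t[:,:2].astype(np.float32)*1000) if len(t)>5 else '')
    hi=q[q[:,2]>.14]
    for s in (1,-1):
        g=hi[(hi[:,1]-np.median(q[:,1]))*s>0.02]
        if len(g)>20:
            c=g.mean(0);U,S,V=np.linalg.svd(g-c,full_matrices=False)
            print(' flap',s,len(g),c.round(3),'normal',V[2].round(3),'zmax',g[:,2].max().round(3), 'y at zmax',g[g[:,2].argmax()].round(3), 'x',np.percentile(g[:,0],[1,99]).round(3),'rms',S[2]/len(g)**.5)
    dk=(hsv[...,2]<90)&near&(p[...,2]>.09)&(p[...,2]<.14)&(hsv[...,1]<90)
    g=p[dk]; 
    if len(g): print(' dark',len(g),np.median(g,0).round(3),g.min(0).round(3),g.max(0).round(3))
    bl=near&(np.abs(p[...,2]-.072)<.006)&(hsv[...,1]<60); g=p[bl]
    if len(g): print(' block',len(g),g.mean(0).round(3),g.min(0).round(3),g.max(0).round(3),cv2.minAreaRect(g[:,:2].astype(np.float32)*1000))
a=P["side"][1][100:330,150:500]; cv2.imwrite("pics/c1.png",cv2.resize(np.hstack([P["scene"][1][130:290,210:450,::-1],P["side"][1][130:290,150:450,::-1]]),None,fx=1.45,fy=1.45))
cv2.imwrite("pics/side0s.png",P["side"][1][...,::-1])
```

```text
scene 3020
[[0.453, 0.009, 0.002], [0.623, 0.091, 0.099], [0.635, 0.195, 0.201]]
 rim 218 [0.603 0.008 0.128] [0.636 0.187 0.136] ((620.9202270507812, 96.6200180053711), (179.56922912597656, 23.361011505126953), 85.71012115478516)
 flap 1 443 [0.55  0.181 0.174] normal [-0.067 -0.917 -0.393] zmax 0.204 y at zmax [0.5   0.174 0.204] x [0.452 0.628] rms 0.000849921806556551
 flap -1 265 [0.547 0.026 0.18 ] normal [-0.056 -0.917  0.395] zmax 0.205 y at zmax [0.476 0.04  0.205] x [0.454 0.619] rms 0.000909062100946758
 dark 294 [0.707 0.154 0.115] [0.535 0.005 0.09 ] [0.718 0.182 0.14 ]
 block 205 [0.547 0.115 0.073] [0.508 0.075 0.066] [0.714 0.178 0.078] ((611.1264038085938, 123.6156005859375), (217.94911193847656, 79.01437377929688), 8.768832206726074)
side 5223
[[0.451, 0.012, 0.007], [0.533, 0.191, 0.123], [0.623, 0.204, 0.197]]
 rim 181 [0.45  0.009 0.128] [0.626 0.208 0.136] ((533.9933471679688, 107.95880126953125), (191.08567810058594, 176.86932373046875), 87.32921600341797)
 flap -1 720 [0.534 0.04  0.172] normal [-0.02   0.282 -0.959] zmax 0.199 y at zmax [0.554 0.043 0.199] x 
[... 196 characters left out ...]
12, 174.8833465576172), (69.80268859863281, 19.461442947387695), 0.8602284789085388)
wrist 19138
[[0.451, 0.01, 0.002], [0.541, 0.034, 0.032], [0.625, 0.146, 0.2]]
 rim 2297 [0.604 0.006 0.128] [0.627 0.124 0.134] ((619.17626953125, 64.96466064453125), (119.09761047363281, 15.313624382019043), 82.00595092773438)
 flap -1 303 [0.588 0.011 0.151] normal [-0.051 -0.934  0.354] zmax 0.162 y at zmax [0.612 0.014 0.162] x [0.532 0.613] rms 0.0006204608940717589
 dark 1871 [0.549 0.108 0.123] [0.532 0.097 0.09 ] [0.557 0.121 0.127]
 block 6558 [0.551 0.103 0.072] [0.503 0.068 0.066] [0.585 0.139 0.078] ((543.9981079101562, 107.49336242675781), (70.96435546875, 75.14674377441406), 83.47908782958984)
```

View pics/side0.png

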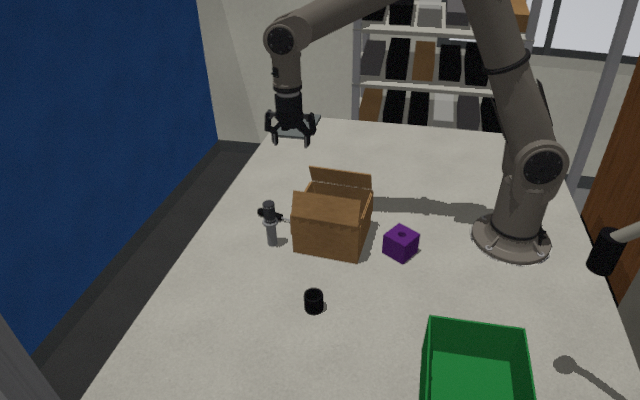

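The side view confirms the layout: carton centre is about (0.537,0.107) with yaw about -0.065. Both flaps sit near 1.17 rad, with the hinges at y≈0.199 and 0.015. The tool's x axis is world +y and its y axis is world +x. I'll shut the gripper, go over the centre and descend to TCP z≈0.165.

```bash
python3 -m crank '[[0.67,-0.8,0,0,0,0],[0.67,-0.8,0,0,0,0],[0.67,-0.8,0,0,0,0],[0.67,-0.8,0,0,0,0],[0.67,-0.8,0,0,0,0],[0.67,-0.8,0,0,0,0],[0.67,-0.8,0,0,0,0],[0.67,-0.8,0,0,0,0],[0,0,0,0,0,0],[0,0,0,0,0,0],[0,0,0,0,0,0]]' 0 20
python3 -m crank '[[0,0,0.8,0,0,0],[0,0,0.8,0,0,0],[0,0,0.8,0,0,0],[0,0,0.9,0,0,0],[0,0,0,0,0,0],[0,0,0,0,0,0]]'
```

```text
clock: 1.25
tcp_pos: [0.5476, 0.1064, 0.2313]
orientation: [2.222, 2.22, -0.0]
contact_force: [-0.1, 0.7, -0.2]
grip_width: -0.0001
gripper_force: 0.0
clock: 1.85
tcp_pos: [0.5475, 0.1066, 0.1653]
orientation: [-2.223, -2.22, 0.001]
contact_force: [-0.3, 0.3, 0.6]
grip_width: 0.0001
gripper_force: 0.0
```

```bash
python3 -m crank '[[0.5,0,0,0,0,0],[0.5,0,0,0,0,0],[0.5,0,0,0,0,0],[0.5,0,0,0,0,0],[0.5,0,0,0,0,0],[0.5,0,0,0,0,0],[0.5,0,0,0,0,0],[0.5,0,0,0,0,0],[0.5,0,0,0,0,0],[0.5,0,0,0,0,0],[0.5,0,0,0,0,0],[0.3,0,0,0,0,0]]'
python3 -m crank '[[0,0,0,0,0,0],[-1,0,0,0,0,0],[-1,0,0,0,0,0],[-1,0,0,0,0,0],[-1,0,0,0,0,0],[-1,0,0,0,0,0],[-0.8,0,0,0,0,0],[0,0,0,0,0,0]]'
python3 -m crank '[[-0.5,0,0,0,0,0],[-0.5,0,0,0,0,0],[-0.5,0,0,0,0,0],[-0.5,0,0,0,0,0],[-0.5,0,0,0,0,0],[-0.5,0,0,0,0,0],[-0.5,0,0,0,0,0],[-0.5,0,0,0,0,0],[-0.5,0,0,0,0,0],[-0.5,0,0,0,0,0],[-0.5,0,0,0,0,0],[-0.2,0,0,0,0,0]]'
```

```text
clock: 3.05
tcp_pos: [0.5468, 0.2248, 0.1653]
orientation: [-2.22, -2.222, -0.001]
contact_force: [-0.7, -0.4, 0.2]
grip_width: -0.0001
gripper_force: 0.4
clock: 3.85
tcp_pos: [0.5472, 0.1043, 0.1654]
orientation: [2.225, 2.216, -0.001]
contact_force: [0.2, -0.3, -0.4]
grip_width: -0.0002
gripper_force: 0.0
clock: 5.05
tcp_pos: [0.5471, -0.0084, 0.1653]
orientation: [2.223, 2.219, -0.0]
contact_force: [0.4, 1.5, 0.9]
grip_width: 0.0001
gripper_force: 0.4
```

```bash
python3 -m crank '[[0.8,0,0,0,0,0],[0.8,0,0,0,0,0],[0.8,0,-0.6,0,0,0],[0.2,0,-0.9,0,0,0],[0,0,-0.9,0,0,0],[0,0,-0.9,0,0,0],[0,0,0,0,0,0],[0,0,0,0,0,0],[0,0,0,0,0,0]]' 1
python3 - <<'E'
from h import *
import pickle
for n in ("wrist","scene"):
    f=eyes.grab_frame(n); save(f,n+"1.png"); p=cloud(f); pickle.dump(f,open(n+"1.pkl","wb"))
    hsv=cv2.cvtColor(f["image"],cv2.COLOR_RGB2HSV)
    near=(np.abs(p[...,0]-.545)<.1)&(np.abs(p[...,1]-.107)<.08)
    top=near&(np.abs(p[...,2]-.124)<.004)&(hsv[...,1]<90)
    g=p[top]; print(n,'top',len(g),g.mean(0).round(4),g.min(0).round(3),g.max(0).round(3),cv2.minEnclosingCircle(g[:,:2].astype(np.float32)*1000))
    for lo,hi in((.095,.108),(.108,.12)):
        g=p[near&(p[...,2]>lo)&(p[...,2]<hi)&(hsv[...,1]<90)]
        if len(g)>10: print(' side',lo,len(g),g.mean(0).round(4),g.min(0).round(3),g.max(0).round(3))
    bl=near&(np.abs(p[...,2]-.072)<.004)&(hsv[...,1]<60); g=p[bl]
    print(' block',len(g),cv2.minAreaRect(g[:,:2].astype(np.float32)*1000))
    near=(np.abs(p[...,0]-.54)<.11)&(p[...,2]>.14)&(p[...,2]<.21)&(hsv[...,1]>120)
    for s in (1,-1):
        g=p[near&((p[...,1]-.107)*s>.05)]
        if len(g)>30:
            c=g.mean(0);V=np.linalg.svd(g-c,full_matrices=False)[2]; print(' flap',s,len(g),c.round(3),V[2].round(3),'dir',g[:,2].max().round(3))
print(status.get_obs()["tcp_pos"])
E
```

```text
clock: 5.95
tcp_pos: [0.5464, 0.0449, 0.2303]
orientation: [-2.221, -2.221, 0.002]
contact_force: [0.2, 0.2, -0.3]
grip_width: 0.0857
gripper_force: 0.0
wrist top 1063 [0.5436 0.1094 0.1232] [0.531 0.097 0.12 ] [0.63  0.159 0.128] ((581.1766357421875, 131.51380920410156), 55.907676696777344)
 side 0.108 56 [0.5431 0.1104 0.1191] [0.531 0.097 0.118] [0.556 0.122 0.12 ]
 block 7139 ((543.6936645507812, 109.07962036132812), (74.06830596923828, 74.85032653808594), 83.09611511230469)
 flap -1 19602 [ 0.536 -0.017  0.164] [-0.054 -0.765 -0.641] dir 0.188
scene top 48 [0.549  0.1095 0.1243] [0.537 0.097 0.121] [0.56  0.122 0.127] ((548.1845092773438, 109.46194458007812), 13.355733871459961)
 side 0.095 32 [0.561  0.1134 0.1008] [0.546 0.097 0.095] [0.634 0.182 0.108]
 side 0.108 31 [0.556  0.1075 0.1138] [0.546 0.097 0.108] [0.561 0.119 0.12 ]
 block 181 ((533.8021850585938, 110.94482421875), (73.71036529541016, 52.021636962890625), 83.86072540283203)
 flap 1 1053 [0.529 0.385 0.164] [-0.01   0.024 -1.   ] dir 0.205
 flap -1 821 [ 0.53  -0.016  0.165] [-0.054 -0.767 -0.639] dir 0.191
[0.54642181 0.04497646 0.23025543]
```

View pics/wrist1.png

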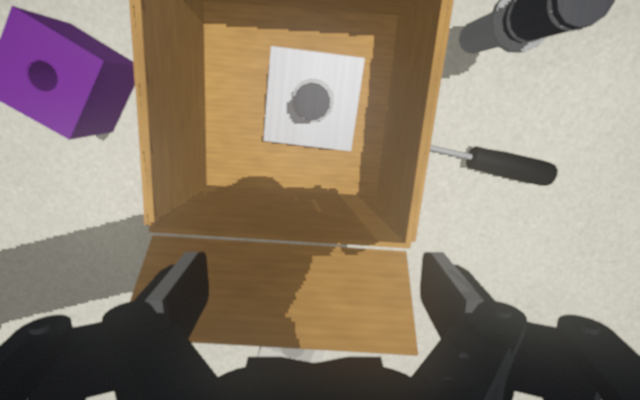

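View pics/scene1.png

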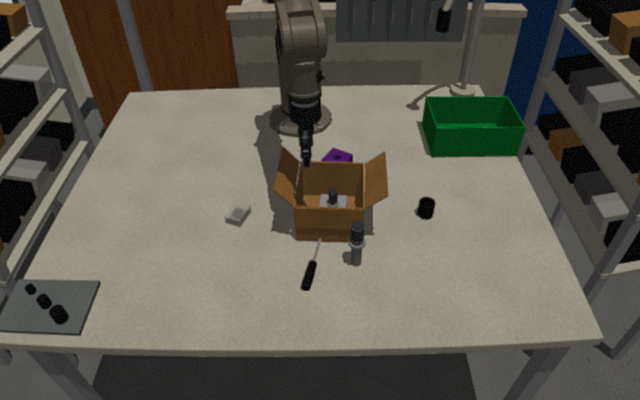

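Both flaps now lean at about 2.26 rad. The handle top is at wrist pixel (311,101), world (0.5435,0.1095,0.123), matching the block's centre. Next I move over it and descend to TCP z≈0.086.

```bash
python3 -m crank '[[0.8,-0.14,0,0,0,0],[0.8,0,0,0,0,0],[0.8,0,0,0,0,0],[0.82,0,0,0,0,0],[0,0,0.9,0,0,0],[0,0,0.9,0,0,0],[0,0,0.9,0,0,0],[0,0,0.9,0,0,0],[0,0,0,0,0,0]]'
python3 - <<'E'
from h import *
print(status.get_obs()["tcp_pos"]); f=eyes.grab_frame("scene"); save(f,"s2.png")
p=cloud(f); hsv=cv2.cvtColor(f["image"],cv2.COLOR_RGB2HSV)
E
```

```text
clock: 6.95
tcp_pos: [0.5421, 0.109, 0.1564]
orientation: [-2.219, -2.22, 0.008]
contact_force: [-0.9, 0.5, 0.4]
grip_width: 0.0853
gripper_force: 0.0
[0.54212516 0.10899595 0.15640524]
```

```bash
python3 -m crank '[[0,0.05,0.5,0,0,0],[0,0,0.5,0,0,0],[0,0,0.5,0,0,0],[0,0,0.5,0,0,0],[0,0,0.5,0,0,0],[0,0,0.5,0,0,0],[0,0,0.5,0,0,0],[0,0,0,0,0,0],[0,0,0,0,0,0],[0,0,0,0,0,0]]'
```

```text
clock: 8.0
tcp_pos: [0.5456, 0.1097, 0.0897]
orientation: [2.221, 2.221, 0.001]
contact_force: [0.1, 0.3, -0.7]
grip_width: 0.0852
gripper_force: 0.0
```

```bash
python3 -m crank '[[0,-0.05,0.2,0,0,0],[0,0,0,0,0,0],[0,0,0,0,0,0]]'
python3 -m crank '[[0,0,0,0,0,0],[0,0,0,0,0,0],[0,0,0,0,0,0],[0,0,0,0,0,0],[0,0,0,0,0,0],[0,0,0,0,0,0],[0,0,0,0,0,0],[0,0,0,0,0,0],[0,0,0,0,0,0],[0,0,0,0,0,0]]' 0 25
```

```text
clock: 8.3
tcp_pos: [0.5442, 0.1096, 0.0854]
orientation: [2.221, 2.221, 0.0]
contact_force: [-0.1, -0.1, 0.1]
grip_width: 0.0851
gripper_force: 0.0
clock: 9.3
tcp_pos: [0.5444, 0.1097, 0.0854]
orientation: [2.221, 2.221, 0.0]
contact_force: [-0.1, 0.4, 0.5]
grip_width: 0.0242
gripper_force: 26.1
```

```bash
python3 -m crank '[[0,0,-0.1,0,0,0],[0,0,-0.1,0,0,0],[0,0,-0.1,0,0,0],[0,0,-0.1,0,0,0],[0,0,-0.1,0,0,0],[0,0,-0.1,0,0,0],[0,0,0,0,0,0],[0,0,0,0,0,0]]'
python3 -m crank '[[0,0,-0.15,0,0,0],[0,0,-0.15,0,0,0],[0,0,-0.15,0,0,0],[0,0,-0.15,0,0,0],[0,0,-0.15,0,0,0],[0,0,-0.15,0,0,0],[0,0,0,0,0,0],[0,0,0,0,0,0],[0,0,0,0,0,0]]'
python3 - <<'E'
from h import *
f=eyes.grab_frame("scene"); p=cloud(f); hsv=cv2.cvtColor(f["image"],cv2.COLOR_RGB2HSV); im=f["image"]
near=(np.abs(p[...,0]-.55)<.06)&(np.abs(p[...,1]-.11)<.06)
g=p[near&(hsv[...,1]<60)&(p[...,2]<.078)&(p[...,2]>.066)]; print('block',len(g),np.median(g,0))
cv2.imwrite("pics/l1.png",cv2.resize(im[140:250,270:400,::-1],None,fx=5,fy=5))
E
```

```text
clock: 10.1
tcp_pos: [0.5441, 0.1095, 0.0973]
orientation: [-2.221, -2.221, 0.0]
contact_force: [0.3, -0.8, -2.1]
grip_width: 0.0243
gripper_force: 25.9
clock: 11.0
tcp_pos: [0.5441, 0.1096, 0.1152]
orientation: [-2.221, -2.221, 0.0]
contact_force: [-0.5, -0.0, -3.2]
grip_width: 0.0245
gripper_force: 25.9
block 200 [0.53503662 0.12208447 0.07264818]
```

View pics/l1.png

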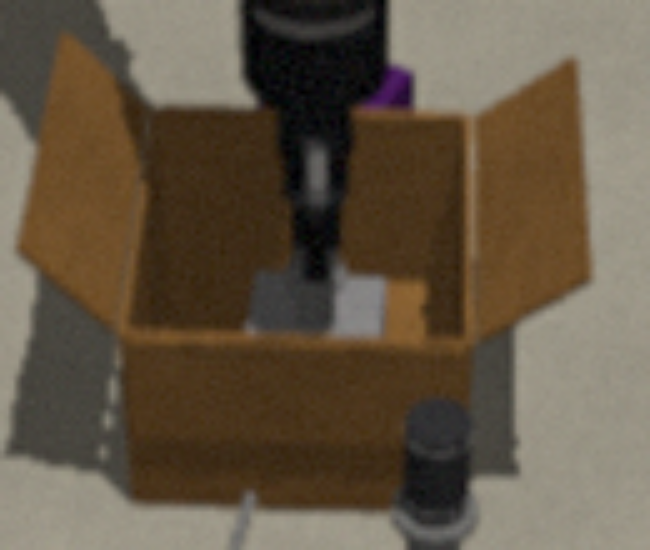

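The block top is still at z≈0.0726 and the hand carries about the gauge's weight. I'll check the gauge's actual height from the cloud.

Run:
```python
from h import *
for n in ("wrist","scene","side"):
    f=eyes.grab_frame(n); p=cloud(f)
    d=np.hypot(p[...,0]-.544,p[...,1]-.1096)
    m=(d<.022)&(p[...,2]<.17)
    print(n,np.histogram(p[m][:,2],bins=np.arange(.06,.175,.005)))
    if n=="wrist":
        ys,xs=np.nonzero(m); print(xs.min(),xs.max(),ys.min(),ys.max())
        cv2.imwrite("pics/w3.png",f["image"][...,::-1])
print(status.get_obs()["qvel"].round(4))
```

```text
wrist (array([   5,  109, 1995,   89,   46,    0,    0,    0,  139,  928,  190,
        346,  462,  517,  586,  650,  691,  833, 4985,  409,  423,  388]), array([0.06 , 0.065, 0.07 , 0.075, 0.08 , 0.085, 0.09 , 0.095, 0.1  ,
       0.105, 0.11 , 0.115, 0.12 , 0.125, 0.13 , 0.135, 0.14 , 0.145,
       0.15 , 0.155, 0.16 , 0.165, 0.17 ]))
249 383 185 356
scene (array([ 0,  2, 53, 18, 11, 10,  7,  5,  8, 34,  4,  2,  3,  1,  2,  1,  0,
        0,  0,  0,  0,  1]), array([0.06 , 0.065, 0.07 , 0.075, 0.08 , 0.085, 0.09 , 0.095, 0.1  ,
       0.105, 0.11 , 0.115, 0.12 , 0.125, 0.13 , 0.135, 0.14 , 0.145,
       0.15 , 0.155, 0.16 , 0.165, 0.17 ]))
side (array([ 1, 16, 24,  9, 11,  9, 10,  1, 24, 21, 12, 14, 17, 24, 20, 21, 17,
       23, 40,  6,  7,  7]), array([0.06 , 0.065, 0.07 , 0.075, 0.08 , 0.085, 0.09 , 0.095, 0.1  ,
       0.105, 0.11 , 0.115, 0.12 , 0.125, 0.13 , 0.135, 0.14 , 0.145,
       0.15 , 0.155, 0.16 , 0.165, 0.17 ]))
[-0.0002  0.0003 -0.0006 -0.0006  0.0006 -0.      0.001 ]
```

View pics/w3.png

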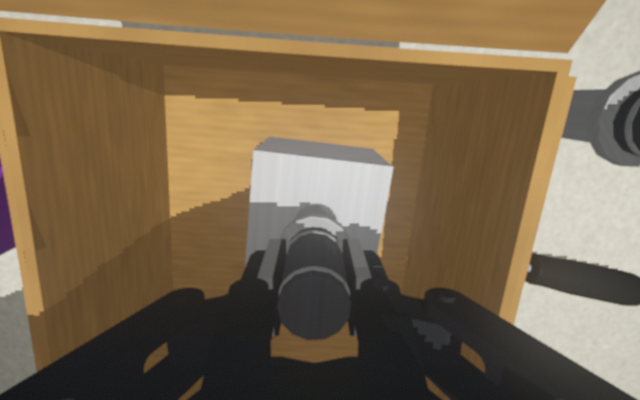

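The wrist view shows the handle held between the pads, its top at (315,295). Its top is at z≈0.153 and the flange top at about 0.108, so it is drawn out 30 mm, and the plug is still in the bore. I'm handing in.

```bash
python3 -c "
from bench import r
print(r.hand_in())"
```

```text
the job is handed in; nothing more can be done
None
```

I folded both flaps back to about 2.26 rad (the right flap measured, the left judged by eye) and drew the gauge up about 30 mm. I handed the job in still holding it steady, with the block still on the carton's floor; hand-in returned no verdict.

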